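Swing the magnifier aside and peel the top component tray off its stack

TASK

The magnifier lamp is in the way above the stack of component trays: swing its arm (the orange peg is its handle) until the lens stands over the yellow parking spot and leave it there. Then peel the blue top tray off the black trays it sticks to: raise the corner with the orange grip tab first, while the opposite corner still sits in the stack, without tipping, lifting or dragging the black trays along. Finish while holding the blue tray, level and still, centred about 10 cm above the green mat, with the lamp still parked and nothing else on the bench disturbed.

Things in the scene. Friction and masses are not known exactly. Their poses are not given: they have to be found in the camera images.
- magnifier (a joint): swing angle of the magnifier arm about the vertical axis of its post, rad; 0 = arm points to -x (towards the robot), positive = counter-clockwise seen from above (head goes towards -y); stops at -0.9 and 1.5; stiff, stays where it is left (about 0.4 N m, 3 N at the peg)
- mag_axis (a point): point on the vertical swing axis of the magnifier arm, at the top of its 205 mm post (25 mm steel post on a round 110 mm grey base)
- mag_handle (a point): grip point on the upright round orange peg (16 mm diameter) on the white magnifier arm, 145 mm from the swing axis; the peg rises from the arm's top face, 32 mm below this point, to 26 mm above it; the arm is a 22 mm wide bar
- mag_lens (a point): centre of the magnifier head, a white ring with clear lens, 120 mm diameter, 24 mm thick, 230 mm from the swing axis on the far side of the peg; the point is on its underside, about 205 mm above the bench
- park_spot: yellow ring with a yellow dot painted on a thin disc, 90 mm across, flat on the bench: the parking place below the lens; origin at its centre
- stack: stack of black loaded trays, loose on the bench, 110 (x) by 150 (y) mm with a 114 by 154 mm rim, 50 mm high, 1.2 kg, open on top with a 98 by 138 mm cavity 26 mm deep; origin at the centre of its underside
- tray: blue formed tray with chips, about 0.12 kg, nested in the top of the stack with the same yaw: rim 114 (x) by 154 (y) mm and 4 mm thick, its tub (82 by 122 mm) reaches 16 mm down into the stack; origin at the centre of the tub's underside, z up; the rim's underside is 16 mm and its top face 20 mm above the origin.
- tray_tab (a point): grip point on the upright orange tab at the tray's -x, -y corner, a fin 12 mm thick, 30 mm long and standing 42 mm above the rim; its length points along the tray's diagonal, at 0.933 rad (counter-clockwise) from the tray's x axis, towards the far corner; this point is in the fin's middle plane, 24 mm above the rim's top face and 18 mm below the fin's top
- tab_corner (a point): tray's outer rim corner next to the tab, underside of the rim (tray frame -57, -77, 16 mm); it sits 50 mm above the bench while nested. The tray sticks: near each of its four corners a spring clip in the stack grips its tub with a few newtons, and lets go once that corner is raised about 14 mm. Pulled straight up all four hold at once (6 to 12 N)
- far_corner (a point): tray's rim corner diagonally opposite the tab, underside of the rim (tray frame 57, 77, 16 mm); tilted up about this corner by 0.15 to 0.2 rad, the tray's other three corners let go one after another, and it can then be lifted off
- mat: green inspection mat with a white cross, 160 (x) by 200 (y) mm, 3 mm thick, fixed on the bench; origin at its centre, on the bench
- tape: bystander: roll of tan tape lying flat, 90 mm across, 24 mm high
- flux: bystander: amber jar with black cap, 50 mm across, 75 mm high
- solder: bystander: steel solder spool standing on its flange, 56 mm across, 46 mm high
- brush: bystander: small brush, 120 mm long, lying on the bench between robot and stack
- case: bystander: grey soft-edged case, 90 by 130 mm, 40 mm high
- dish: bystander: small green dish, 70 mm across, 22 mm high
Things that resemble listed ones, but are neither listed nor needed, are in the scene too. Of the things shaped like the tray, the blue one is meant.

How it is judged (in metres and radians):
On the way, in this order (a step that is already met when the one before it is completed fails the run):
1. the magnifier lens stands over the parking spot (within 45 mm) and is still (horizontal distance between mag_lens and park_spot below 0.045 m and velocity of joint magnifier between -0.1 and 0.1 rad/s), for 0.2 s.
2. the tab corner of the blue tray is raised at least 12 mm while the opposite corner is still within 6 mm of its seat (z of tab_corner in the frame of stack above 0.062 m and z of far_corner in the frame of stack below 0.056 m and distance between far_corner and stack below 0.125 m), for 0.05 s.
At the end, for the whole second after the job is handed in: Fingers hold the blue tray still, level within 0.25 rad, centre within 45 mm of the mat centre (seen from above), underside 60 to 170 mm above the bench, clear of the stack; lens within 45 mm of the parking spot centre (from above); black stack flat, within 25 mm of its start (horizontal distance between mag_lens and park_spot below 0.045 m and contact force between tray and the fingers above 0.5 N and horizontal distance between tray and mat below 0.045 m and height (world z) of tray between 0.06 and 0.17 m and angle between tray's own z axis and vertical below 0.25 rad and linear speed of tray below 0.03 m/s and contact force between tray and stack below 0.1 N and distance of stack from where it was at the start of the episode below 0.025 m and angle between stack's own z axis and vertical below 0.05 rad and height (world z) of stack below 0.006 m); the arm keeps its last pose, push and grip.
It fails at once if the black stack is tipped (over 0.12 rad) or lifted (over 15 mm) (angle between stack's own z axis and vertical above 0.12 rad or height (world z) of stack above 0.015 m).
It fails at once if a bystander is moved more than 30 mm (distance of any of tape, flux, solder, brush, case, dish from where it was at the start of the episode above 0.03 m).
It also fails if it takes over 58 s, if anything falls off the work surface, if the arm or the gripper's body presses on something with over 40 N, if the wrist force passes 120 N, or if a joint passes its speed limit or range.

ROBOT

A 6-joint arm with a two-finger parallel gripper is mounted at the origin on the work surface. World frame = base frame: x ahead of the robot, y to its left, z up, the work surface at z = 0. Lengths are in mm, angles in rad, forces in N, time in s.
With the tool pointing down it reaches from about 275 to 850 mm from the base axis. Payload 5.2 kg.
Tool frame: the origin (TCP) lies at the very end of the fingers, on their centre line; the grasp point (between the pads) lies 19 mm behind it; z points along the fingers, y is the direction in which the jaws open and shut (so a half turn about z gives the same grasp; the last joint's range is limited). The gripper opens to 85 mm and grips with 20 to 120 N. Pads are 22 mm wide; open, the fingers measure 114 mm over their backs; the gripper's body (76 mm by 85 mm) begins 54 mm behind the grasp point. The pads swing forward as they close: fully open they stand 13 mm farther back than shut.
Start: joints at [-0.203, 0.259, 1.535, -0, 1.348, -0.203], TCP at [550.005, 0.023, 231.31] pointing down, gripper open.
Joint ranges: [-3.14, 3.14], [-0.91, 2.08], [0.19, 2.58], [-1.22, 4.36], [0.22, 2.71], [-3.12, 3.12]. Speed limits (rad/s): [2.57, 2.57, 3.14, 3.14, 3.14, 3.14].

INTERFACE

Orientations are given as a unit quaternion [x, y, z, w].
In Python, from plant import bot gives the robot as it stands. The module is installed in compiled form; this text tells all that it offers.
- The arm moves only by the tool drive_tool, never from a script. Its argument "steps" is a list that holds one entry, the list of rows, each a list of 7 numbers: the turn, a rotation vector about the world's x, y, z in degrees, then the shift along the world's x, y, z in m, then the opening, from 0 (shut) to 1 (fully open). A call has 1 to 12 rows; each row shifts and turns the commanded pose from where the row before left it; what a row does not reach is not made up. A row lasts 1/12 s, in which the tool goes at most 41.7 mm and 7.16 degrees, less where a joint would pass 70% of its speed; a pose out of reach is approached as far as the arm can. A call with a gripper value outside its range is refused whole. The fingers move at their own pace and stop on an object; "grip_force" is the grip in N (left out, the last holds). Time passes only in rows, so rows that do not move let the fingers close. It gives the time, the measured TCP pose, the force and the opening at its end, in the units of the state.
- bot.get_obs(): the state, without advancing time (a new reading comes with each control period).
- bot.get_image(name): name is "scene" or "side" or "wrist"; returns a dict with "color" (400x640x3 uint8, blue, green, red), "fx", "fy", "cx", "cy" (pixels), "k1" (the pictures are not rectified: a ray, as slopes to the right and down, at radius r is drawn at 1 + k1 r^2 times it, then the intrinsics apply), "eye" and "attitude" of the camera in the world; the wrist camera has in their place "hand_eye" (4x4, takes a point from camera to tool coordinates, whose origin is the TCP and whose axes are the flange's). Camera axes: x right, y down, z forward; pixel columns grow to the right and rows downward; lengths in mm; the calibration is good to about 2 mm. A picture is of the moment at which its call begins: read the wrist's pose just before it. There is no depth.
- bot.job_done(): hands the job in, once; it reports no verdict.
The state is a dict: "clock": time; "q": joint angles; "qvel": joint speeds; "joint_efforts": joint torques, N m; "tcp_pos": TCP position; "orientation": TCP orientation; "force": force on the tool from outside, world axes, zero at the start; "ft_torque": the same for the moment, N m; "grip_width": finger opening in mm.
Only numpy, scipy, OpenCV 4.12 (cv2) and the standard library are available. Lean on these libraries where they do the work, as an engineer would, in place of code of your own. Each camera call takes 0.05 s, during which the arm holds its last target. There are 200 camera calls.

## Working session

There is one attempt and no reset: what is moved stays moved. The work goes in short steps, Python scripts to look and compute and a tool call to move; the robot and the scene stay as the last step left them, time stands still between calls to the robot, and variables do not carry over. Pictures are saved under pics/ and viewed, about 8 in all and at most 12, crops included, and the job is handed in when it is done.

Besides the shell and the picture viewer there is one more tool, called after ">>>" as a command line: name --argument value ..., lists and objects as JSON in quotes. drive_tool: Moves the arm, as the interface text tells. Its arguments: {"type":"object","properties":{"steps":{"type":"array","items":{"type":"array","items":{"type":"array","items":{"type":"number"}}}},"grip_force":{"type":"number"}},"required":["steps"]}

```bash
mkdir -p pics; cat > h.py <<'E'
import numpy as np, cv2
from scipy.spatial.transform import Rotation as R
from plant import bot
def cam(n):
    o=bot.get_obs(); d=bot.get_image(n)
    K=np.array([[d['fx'],0,d['cx']],[0,d['fy'],d['cy']],[0,0,1.]]); D=np.array([d['k1'],0,0,0,0.])
    if n=='wrist':
        T=np.eye(4);T[:3,:3]=R.from_quat(o['orientation']).as_matrix();T[:3,3]=o['tcp_pos'];T=T@np.array(d['hand_eye']);A=T[:3,:3];e=T[:3,3]
    else:
        e=np.array(d['eye'],float);a=np.array(d['attitude'],float);A=a if a.shape==(3,3) else R.from_quat(a).as_matrix()
    return d['color'],(K,D,A,e)
def ray(c,px):
    K,D,A,e=c
    u=cv2.undistortPoints(np.array(px,float).reshape(-1,1,2),K,D).reshape(-1,2)
    return np.c_[u,np.ones(len(u))]@A.T
def onz(c,px,z):
    r=ray(c,px); e=c[3]; return e+r*((np.array(z)-e[2])/r[:,2])[:,None]
def proj(c,P):
    K,D,A,e=c; p=(np.array(P,float).reshape(-1,3)-e)@A
    return cv2.projectPoints(p,np.zeros(3),np.zeros(3),K,D)[0].reshape(-1,2)
def tri(cs,pxs):
    M=np.zeros((3,3));b=np.zeros(3)
    for c,p in zip(cs,pxs):
        r=ray(c,p)[0];r/=np.linalg.norm(r);Q=np.eye(3)-np.outer(r,r);M+=Q;b+=Q@c[3]
    return np.linalg.solve(M,b)
E
python3 - <<'E'
from h import *
import pickle
print(bot.get_obs())
for n in('scene','side','wrist'):
    im,c=cam(n); cv2.imwrite(f'pics/{n}0.png',im); pickle.dump(c,open(n+'.pkl','wb')); print(n,c[3],c[2].round(3).tolist(),c[0].tolist(),c[1][0])
E
```

```text
{'clock': 0.0, 'q': array([-2.02798007e-01,  2.59289293e-01,  1.53610853e+00,  5.25330578e-06,
        1.34795868e+00, -2.02820200e-01]), 'qvel': array([-0.00142613,  0.0018373 ,  0.00129021, -0.00063461,  0.00056391,
       -0.00124327]), 'joint_efforts': array([ 1.06436883e-04, -4.46029150e+01, -2.90570551e+01, -7.42485804e-05,
        1.18754001e-02, -2.51378208e-05]), 'tcp_pos': array([5.49474587e+02, 1.34463652e-01, 2.30493364e+02]), 'orientation': array([ 7.07099072e-01,  7.07113941e-01, -4.83085864e-04, -7.37853011e-04]), 'force': array([-0.04212317, -0.50014989,  0.33667958]), 'ft_torque': array([-0.01044317,  0.01382258,  0.03777125]), 'grip_width': 85.45981533346063}
scene [ 969.31929209 -833.95579153  873.81162739] [[0.883, 0.274, -0.38], [0.468, -0.483, 0.74], [0.019, -0.832, -0.555]] [[451.5193259462774, 0.0, 316.024330241914], [0.0, 451.5193259462774, 209.97028577278328], [0.0, 0.0, 1.0]] -0.00718250794324619
side [ 414.92444429 -761.88985429  726.93033814] [[0.995, -0.052, 0.08], [-0.095, -0.548, 0.831], [0.0, -0.835, -0.55]] [[368.76544444941015, 0.0, 321.8653854204982], [0.0, 368.76544444941015, 206.0750511576267], [0.0, 0.0, 1.0]] -0.000556630249873254
wrist [551.26872984  71.99064942 371.99018743] [[1.0, 0.001, -0.002], [0.001, -0.959, -0.283], [-0.002, 0.283, -0.959]] [[355.3781008955828, 0.0, 318.17258345498857], [0.0, 355.3781008955828, 197.35291722021634], [0.0, 0.0, 1.0]] -0.026828001648048508
```

View pics/scene0.png

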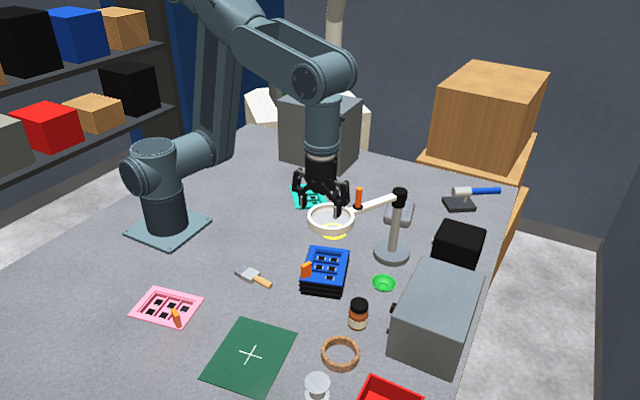

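View pics/side0.png

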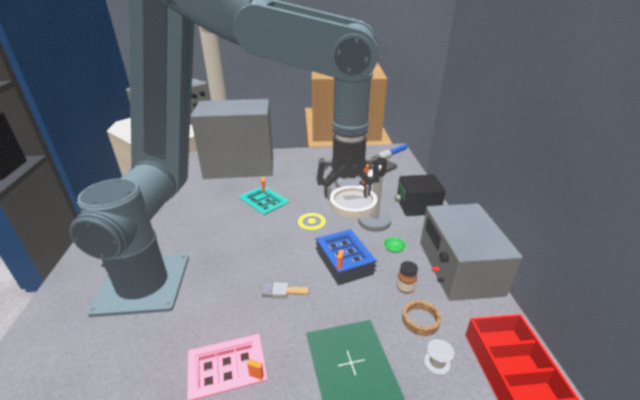

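Scene: the lens ring is at about (331,218), the peg at (359,198), the post top at (399,192), the tray at about (326,262) and the mat cross at (251,354). Side: the park ring is at (312,221), the tray tab at (340,260), the mat cross at (351,363). Next, one composite of enlarged crops.

```bash
python3 - <<'E'
from h import *
a=cv2.imread('pics/scene0.png')[175:305,280:420]; b=cv2.imread('pics/side0.png')[150:290,290:430]; w=cv2.imread('pics/wrist0.png')
A=cv2.resize(a,(400,371),interpolation=cv2.INTER_CUBIC);B=cv2.resize(b,(400,400),interpolation=cv2.INTER_CUBIC)
o=np.zeros((600,800,3),np.uint8);o[:300,:]=0
A=cv2.resize(a,None,fx=2.5,fy=2.5,interpolation=3);B=cv2.resize(b,None,fx=2.5,fy=2.5,interpolation=3)
W=cv2.resize(w,(400,250))
o[:325,:350]=A;o[:350,350:700]=B;o[350:600,:400]=W
cv2.imwrite('pics/comp0.png',o)
E
```

```text
(no output)
```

View pics/comp0.png

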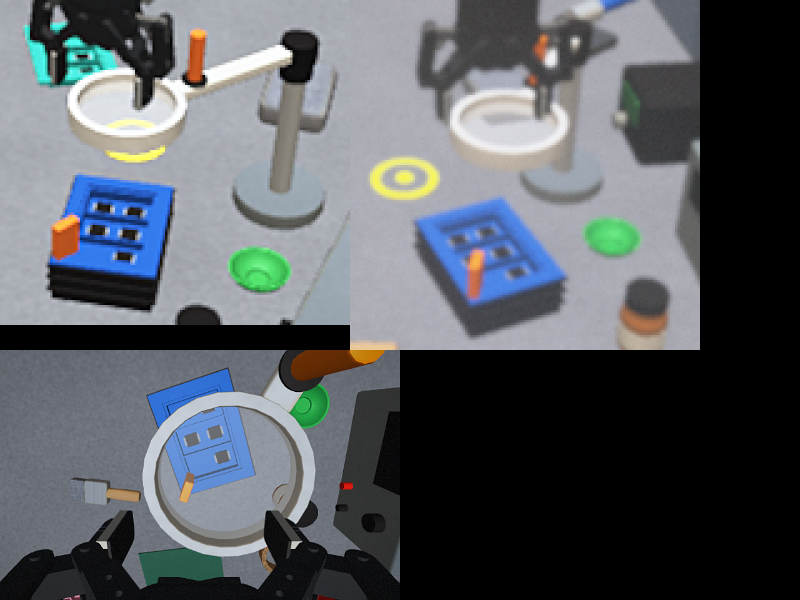

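```bash
cat > m.py <<'E'
from h import *
import pickle
S,D,W=[pickle.load(open(n+'.pkl','rb')) for n in('scene','side','wrist')]
s=lambda x,y:[x/2.5+280,y/2.5+175]
d=lambda x,y:[(x-350)/2.5+290,y/2.5+150]
w=lambda x,y:[x*1.6,(y-350)*1.6]
P=lambda n,v:print(n,np.round(v,1).tolist())
P('lens S',onz(S,[s(127,111)],217));P('lens D',onz(D,[d(509,128)],217));P('lens W',onz(W,[w(229,474)],217))
P('tri',tri([S,D,W],[[s(127,111)],[d(509,128)],[w(229,474)]]))
P('spot D',onz(D,[d(404,178)],1))
P('base S',onz(S,[s(279,190)],15));P('base D',onz(D,[d(562,172)],15))
P('cap S',onz(S,[s(301,36)],240))
P('post S z200',onz(S,[s(294,84)],200))
for z in(240,255,270,285):P('pegtop S %d'%z,onz(S,[s(199,32)],z))
for z in(200,215,230):P('pegbase S %d'%z,onz(S,[s(195,80)],z))
c=onz(S,[s(78,176),s(174,187),s(157,279),s(50,263)],54);P('tray S',c);P('mean',c.mean(0))
c=onz(D,[d(415,216),d(502,199),d(566,275),d(477,306)],54);P('tray D',c);P('mean',c.mean(0))
P('tab base S/ top', [onz(S,[s(62,250)],58)[0],onz(S,[s(66,220)],96)[0]]);P('tabtop D',onz(D,[d(476,252)],96))
P('tabW',onz(W,[w(190,473),w(183,500)],[96,54]))
P('trayW',onz(W,[w(147,396),w(228,369),w(255,475)],54))
P('mat S',onz(S,[[251,355]],3));P('mat D',onz(D,[[351,363]],3))
P('matcorners S',onz(S,[[242,317],[298,334],[262,399],[198,378]],3))
P('others: dish,flux top,tape',[onz(S,[[384,282]],15)[0],onz(S,[[359,303]],75)[0],onz(S,[[340,352]],15)[0]])
P('brush',onz(S,[[237,272],[271,284]],8)); P('flux D',onz(D,[[409,268]],75))
P('solder top S',onz(S,[[318,382]],46));P('teal D',onz(D,[[264,199]],20))
E
python3 m.py
```

```text
lens S [[572.4, 22.1, 217.0]]
lens D [[571.8, 22.8, 217.0]]
lens W [[572.9, 25.8, 217.0]]
tri [572.3, 24.9, 215.4]
spot D [[476.7, 245.2, 1.0]]
base S [[685.5, 226.1, 15.0]]
base D [[686.2, 219.4, 15.0]]
cap S [[688.5, 214.4, 240.0]]
post S z200 [[697.7, 179.8, 200.0]]
pegtop S 240 [[587.9, 166.7, 240.0]]
pegtop S 255 [[596.9, 143.0, 255.0]]
pegtop S 270 [[605.9, 119.3, 270.0]]
pegtop S 285 [[615.0, 95.6, 285.0]]
pegbase S 200 [[600.5, 133.7, 200.0]]
pegbase S 215 [[608.7, 112.2, 215.0]]
pegbase S 230 [[616.9, 90.6, 230.0]]
tray S [[483.0, 87.0, 54.0], [589.8, 123.4, 54.0], [637.6, -25.2, 54.0], [527.9, -58.3, 54.0]]
mean [559.6, 31.7, 54.0]
tray D [[479.6, 94.0, 54.0], [587.0, 117.1, 54.0], [634.3, -24.7, 54.0], [531.5, -63.1, 54.0]]
mean [558.1, 30.9, 54.0]
tab base S/ top [[531.2, -38.2, 58.0], [532.5, -32.2, 96.0]]
tabtop D [[534.3, -26.3, 96.0]]
tabW [[539.2, -8.9, 96.0], [526.1, -64.8, 54.0]]
trayW [[480.0, 87.8, 54.0], [589.0, 121.7, 54.0], [634.7, -24.2, 54.0]]
mat S [[526.7, -288.2, 3.0]]
mat D [[523.6, -290.1, 3.0]]
matcorners S [[438.9, -201.6, 3.0], [591.7, -180.6, 3.0], [612.6, -371.3, 3.0], [459.5, -396.2, 3.0]]
others: dish,flux top,tape [[714.3, 85.7, 15.0], [705.2, -78.9, 75.0], [709.3, -188.9, 15.0]]
brush [[329.4, -72.5, 8.0], [440.7, -67.2, 8.0]]
flux D [[703.8, -85.6, 75.0]]
solder top S [[711.3, -304.5, 46.0]]
teal D [[315.0, 371.0, 20.0]]
```

>>> drive_tool --steps '[[[0,0,0,0,0,0.03,1],[0,0,0,0,0,0.03,1],[0,0,0,0,0,0.03,1],[0,0,-6,0.013,0.0194,0,1],[0,0,-6,0.013,0.0194,0,1],[0,0,-6,0.013,0.0194,0,1],[0,0,-6,0.0125,0.0194,0,1],[0,0,-6,0.0125,0.0194,0,1],[0,0,0,0,0,0,1]]]' --grip_force 40

```text
clock: 0.9
tcp_pos: [615.2, 100.3, 320.1]
orientation: [0.867, 0.499, 0.0, -0.001]
force: [-0.0, -0.3, 0.1]
grip_width: 85.3
```

```bash
python3 - <<'E'
from h import *
import pickle
from m import S,D,s,d,P
o=bot.get_obs();print(o['clock'],o['tcp_pos'],o['orientation'],o['q'])
for n in('scene','side','wrist'):
    im,c=cam(n); cv2.imwrite(f'pics/{n}1.png',im)
    if n=='wrist': pickle.dump(c,open('wrist1.pkl','wb'))
    if n!='side':
        for p,col in(((614,97,284),(0,255,0)),((614,97,226),(255,255,0)),((686,222,205),(0,0,255))):
            q=proj(c,p)[0]; print(n,p,q.round(1)); cv2.circle(im,tuple(int(v) for v in q),3,col,-1)
    if n=='scene': A=cv2.resize(im[150:310,270:430],(400,400),interpolation=3)
    elif n=='side': B=cv2.resize(im[150:310,290:450],(400,400),interpolation=3)
    else: W=cv2.resize(im,(320,200))
o=np.zeros((600,800,3),np.uint8);o[:400,:400]=A;o[:400,400:]=B;o[400:,:320]=W
cv2.imwrite('pics/comp1.png',o)
E
```

```text
lens S [[572.4, 22.1, 217.0]]
lens D [[571.8, 22.8, 217.0]]
lens W [[572.9, 25.8, 217.0]]
tri [572.3, 24.9, 215.4]
spot D [[476.7, 245.2, 1.0]]
base S [[685.5, 226.1, 15.0]]
base D [[686.2, 219.4, 15.0]]
cap S [[688.5, 214.4, 240.0]]
post S z200 [[697.7, 179.8, 200.0]]
pegtop S 240 [[587.9, 166.7, 240.0]]
pegtop S 255 [[596.9, 143.0, 255.0]]
pegtop S 270 [[605.9, 119.3, 270.0]]
pegtop S 285 [[615.0, 95.6, 285.0]]
pegbase S 200 [[600.5, 133.7, 200.0]]
pegbase S 215 [[608.7, 112.2, 215.0]]
pegbase S 230 [[616.9, 90.6, 230.0]]
tray S [[483.0, 87.0, 54.0], [589.8, 123.4, 54.0], [637.6, -25.2, 54.0], [527.9, -58.3, 54.0]]
mean [559.6, 31.7, 54.0]
tray D [[479.6, 94.0, 54.0], [587.0, 117.1, 54.0], [634.3, -24.7, 54.0], [531.5, -63.1, 54.0]]
mean [558.1, 30.9, 54.0]
tab base S/ top [[531.2, -38.2, 58.0], [532.5, -32.2, 96.0]]
tabtop D [[534.3, -26.3, 96.0]]
tabW [[539.2, -8.9, 96.0], [526.1, -64.8, 54.0]]
trayW [[480.0, 87.8, 54.0], [589.0, 121.7, 54.0], [634.7, -24.2, 54.0]]
mat S [[526.7, -288.2, 3.0]]
mat D [[523.6, -290.1, 3.0]]
matcorners S [[438.9, -201.6, 3.0], [591.7, -180.6, 3.0], [612.6, -371.3, 3.0], [459.5, -396.2, 3.0]]
others: dish,flux top,tape [[714.3, 85.7, 15.0], [705.2, -78.9, 75.0], [709.3, -188.9, 15.0]]
brush [[329.4, -72.5, 8.0], [440.7, -67.2, 8.0]]
flux D [[703.8, -85.6, 75.0]]
solder top S [[711.3, -304.5, 46.0]]
teal D [[315.0, 371.0, 20.0]]
0.9 [615.20629695 100.3365473  320.12854204] [ 8.66645767e-01  4.98922968e-01  1.77135251e-04 -9.77220032e-04] [-0.01810558  0.3557454   1.18718916  0.00185892  1.59935989  0.50803147]
scene (614, 97, 284) [359.4 187.8]
scene (614, 97, 226) [357.8 206.8]
scene (686, 222, 205) [398.9 198.7]
wrist (614, 97, 284) [316.7 234. ]
wrist (614, 97, 226) [317.1 202. ]
wrist (686, 222, 205) [317.7 -22.2]
```

View pics/comp1.png

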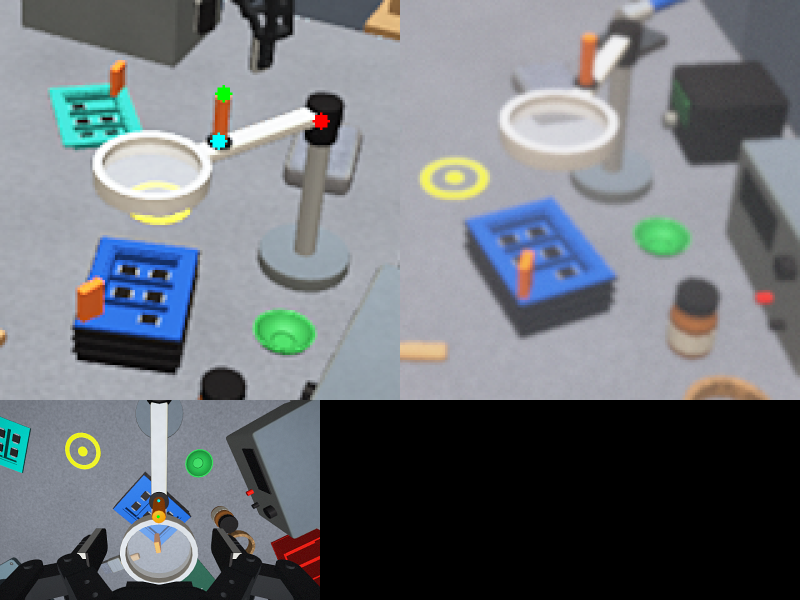

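Predictions match the peg in both views (top at wrist (316,232)). The spot is at wrist (165,102). Descending and closing.

>>> drive_tool --steps '[[[0,0,0,-0.001,-0.003,-0.027,1],[0,0,0,0,0,-0.027,1],[0,0,0,0,0,-0.026,1],[0,0,0,0,0,0,0.5],[0,0,0,0,0,0,0],[0,0,0,0,0,0,0],[0,0,0,0,0,0,0],[0,0,0,0,0,0,0],[0,0,0,0,0,0,0]]]'

```text
clock: 1.8
tcp_pos: [613.5, 94.1, 243.2]
orientation: [0.866, 0.5, 0.001, 0.001]
force: [-0.7, 0.5, 2.5]
grip_width: 15.4
```

```bash
python3 - <<'E' | tail -12
from m import *
W1=pickle.load(open('wrist1.pkl','rb'))
P('spotW',onz(W1,[[165,102]],1));P('spot tri',tri([D,W1],[[[311.6,221.2]],[[165,102]]]))
P('pegtopW',onz(W1,[[316,232]],284))
o=bot.get_obs();print(o['clock'],o['tcp_pos'],o['grip_width'],o['force'])
ax=np.array([686,222.])
for t in np.linspace(1.048,-0.11,13): P('%.3f'%t,ax+145*np.array([-np.cos(t),-np.sin(t)]))
E
```

```text
0.952 [601.8, 103.9]
0.855 [590.8, 112.6]
0.758 [580.7, 122.3]
0.662 [571.6, 132.9]
0.565 [563.6, 144.3]
0.469 [556.7, 156.5]
0.372 [550.9, 169.2]
0.276 [546.5, 182.5]
0.179 [543.3, 196.1]
0.083 [541.5, 210.0]
-0.014 [541.0, 224.0]
-0.110 [541.9, 237.9]
```

>>> drive_tool --steps '[[[0,0,-2.76,-0.006,0.0036,0,0],[0,0,-2.76,-0.0059,0.0039,0,0],[0,0,-2.76,-0.0056,0.0042,0,0],[0,0,-2.76,-0.0054,0.0045,0,0],[0,0,-2.76,-0.0052,0.0047,0,0],[0,0,-2.76,-0.0049,0.005,0,0],[0,0,-2.76,-0.0047,0.0052,0,0],[0,0,-2.76,-0.0044,0.0054,0,0],[0,0,-2.76,-0.0041,0.0056,0,0],[0,0,-2.76,-0.0039,0.0058,0,0],[0,0,-2.76,-0.0036,0.006,0,0],[0,0,-2.76,-0.0033,0.0062,0,0]]]'

```text
clock: 2.8
tcp_pos: [555.7, 153.0, 243.2]
orientation: [0.973, 0.231, 0.0, 0.001]
force: [-4.3, -4.4, 6.5]
grip_width: 14.6
```

```bash
python3 - <<'E' | tail -4
from m import *
W1=pickle.load(open('wrist1.pkl','rb'))
P('spotW',onz(W1,[[165,102]],1));P('spot tri',tri([D,W1],[[[311.6,221.2]],[[165,102]]]))
P('pegtopW',onz(W1,[[316,232]],284))
o=bot.get_obs();print(o['clock'],o['tcp_pos'],o['grip_width'],o['force'],o['qvel'],o['q'])
E
```

```text
spot tri [476.9, 246.9, -0.2]
pegtopW [[614.3, 98.2, 284.0]]
2.8 [555.70895651 153.03865383 243.22553787] 14.633340057996811 [-4.2771663  -4.44790202  6.46909383] [ 1.37124891e-01 -3.28336856e-02  4.60703038e-02  3.66102020e-04
 -1.13238212e-02  7.06701077e-01] [ 0.07688427  0.29833524  1.45146608 -0.00257304  1.39074709  1.18140381]
```

>>> drive_tool --steps '[[[0,0,-2.76,-0.003,0.0063,0,0],[0,0,-2.76,-0.0028,0.0064,0,0],[0,0,-2.76,-0.0024,0.0066,0,0],[0,0,-2.76,-0.002,0.0067,0,0],[0,0,-2.76,-0.0018,0.0068,0,0],[0,0,-2.76,-0.0014,0.0068,0,0],[0,0,-2.76,-0.0011,0.0069,0,0],[0,0,-2.76,-0.0007,0.007,0,0],[0,0,-2.76,-0.0004,0.007,0,0],[0,0,-2.76,-0.0001,0.007,0,0],[0,0,-2.76,0.0003,0.007,0,0],[0,0,-2.76,0.0006,0.007,0,0]]]'

```text
clock: 3.8
tcp_pos: [539.2, 235.6, 243.2]
orientation: [0.998, -0.055, -0.001, 0.0]
force: [-10.1, -2.7, 8.9]
grip_width: 14.5
```

>>> drive_tool --steps '[[[0,0,0,0.0,0.001,0,0],[0,0,0,0,0,0,0],[0,0,0,0,0,0,0],[0,0,0,0,0,0,0],[0,0,0,0,0,0,0]]]'

```text
clock: 4.22
tcp_pos: [539.4, 237.5, 243.2]
orientation: [0.999, -0.054, -0.001, -0.001]
force: [-9.7, 1.8, 9.2]
grip_width: 14.8
```

```bash
python3 - <<'E'
from h import *
o=bot.get_obs();print(o['clock'],o['tcp_pos'],o['force'],o['q'])
im,c=cam('side');cv2.imwrite('pics/side2.png',im);im2,c2=cam('scene')
cv2.imwrite('pics/comp2.png',np.hstack([cv2.resize(im[140:300,230:430],(400,320),interpolation=3),cv2.resize(im2[140:300,230:430],(400,320),interpolation=3)]))
E
```

```text
4.2167 [539.40974345 237.49082538 243.20770575] [-9.73797581  1.8368749   9.15930063] [2.24693755e-01 3.22854922e-01 1.41719792e+00 1.53532806e-03
 1.40283918e+00 1.90331474e+00]
```

View pics/comp2.png

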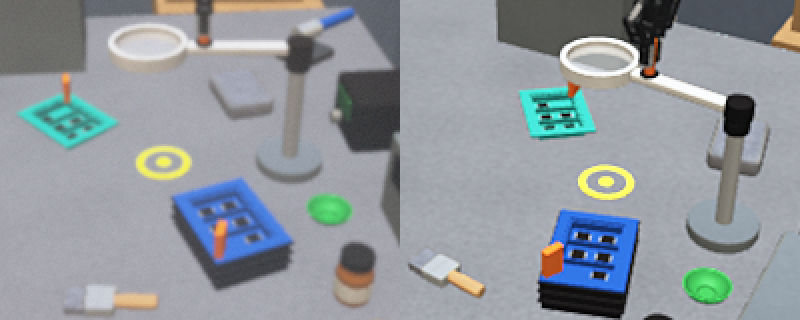

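Lens now at side pixel (304,163.5) and scene (329.5,171); spot at side (311.5,221) and scene (333,231).

```bash
python3 - <<'E' | tail -12
from m import *
P('lensD',onz(D,[[304,163.5]],217));P('lensS',onz(S,[[329.8,171]],217));P('lens tri',tri([S,D],[[[329.8,171]],[[304,163.5]]]))
P('spot S',onz(S,[[333,231]],1))
# tray fit: model rim corners top + tab top, both views
from scipy.optimize import least_squares
cs=np.array([[-57,77],[57,77],[57,-77],[-57,-77]])
ps=np.array([s(78,176),s(174,187),s(157,279),s(50,263)]);pd=np.array([d(415,216),d(502,199),d(566,275),d(477,306)])
W0=pickle.load(open('wrist.pkl','rb'));pw=np.array([w(147,396),w(228,369),w(255,475)])
def m(v,l,z):
    c,q=np.cos(v[2]),np.sin(v[2]);l=np.array(l,float).reshape(-1,2)
    return np.c_[v[0]+c*l[:,0]-q*l[:,1],v[1]+q*l[:,0]+c*l[:,1],np.full(len(l),z)]
def f(v): 
    X=m(v,cs,54)
    return np.r_[(proj(S,X)-ps).ravel(),(proj(D,X)-pd).ravel(),(proj(W0,X[[0,1,3-1]])-pw).ravel()]
r=least_squares(f,[559,31,0.3],loss='soft_l1');P('tray fit',r.x);print(r.x,np.round(r.fun,1).tolist())
E
```

```text
matcorners S [[438.9, -201.6, 3.0], [591.7, -180.6, 3.0], [612.6, -371.3, 3.0], [459.5, -396.2, 3.0]]
others: dish,flux top,tape [[714.3, 85.7, 15.0], [705.2, -78.9, 75.0], [709.3, -188.9, 15.0]]
brush [[329.4, -72.5, 8.0], [440.7, -67.2, 8.0]]
flux D [[703.8, -85.6, 75.0]]
solder top S [[711.3, -304.5, 46.0]]
teal D [[315.0, 371.0, 20.0]]
lensD [[457.0, 247.6, 217.0]]
lensS [[456.5, 249.2, 217.0]]
lens tri [456.9, 248.2, 217.1]
spot S [[477.5, 247.9, 1.0]]
tray fit [557.8, 31.5, 0.3]
[5.57761760e+02 3.15047242e+01 3.06553368e-01] [-0.7, -0.4, -0.5, 0.1, -0.7, -0.4, -0.6, 0.0, 0.4, 1.3, 0.3, -1.0, 0.4, -0.0, -2.0, -0.9, 0.2, 0.1, -0.1, -0.6, 0.6, 0.5]
```

>>> drive_tool --steps '[[[0,0,0,0.002,0,0,0],[0,0,0,0,0,0,0.5],[0,0,0,0,0,0,1],[0,0,0,0,0,0,1],[0,0,0,0,0,0,1],[0,0,0,0,0,0,1],[0,0,0,0,0,0.015,1],[0,0,0,0,0,0.03,1],[0,0,0,0,0,0.03,1],[0,0,0,0,0,0,1]]]'

```text
clock: 5.15
tcp_pos: [545.7, 237.1, 322.9]
orientation: [0.999, -0.054, 0.005, -0.001]
force: [0.5, 0.1, 1.3]
grip_width: 85.3
```

>>> drive_tool --steps '[[[0,0,6.46,0,-0.0225,0,1],[0,0,6.46,0,-0.0225,0,1],[0,0,6.46,0,-0.0225,0,1],[0,0,6.46,0,-0.0225,0,1],[0,0,6.46,0,-0.0225,0,1],[0,0,6.46,0,-0.0225,0,1],[0,0,6.46,-0.001,-0.0225,-0.02,1],[0,0,6.46,-0.001,-0.0225,-0.02,1],[0,0,6.46,-0.001,-0.0225,-0.02,1],[0,0,6.46,-0.001,-0.0225,-0.02,1],[0,0,6.46,-0.001,-0.0225,-0.02,1],[0,0,6.46,-0.001,-0.0225,-0.01,1]]]'

```text
clock: 6.15
tcp_pos: [535.9, -34.3, 203.7]
orientation: [0.811, 0.585, -0.001, -0.001]
force: [-0.4, 0.6, 0.0]
grip_width: 85.5
```

>>> drive_tool --steps '[[[0,0,0,0,0,0,1],[0,0,0,0,0,0,1],[0,0,0,0,0,0,1]]]'

```text
clock: 6.4
tcp_pos: [537.6, -33.2, 206.6]
orientation: [0.813, 0.582, 0.0, 0.0]
force: [-1.2, 0.4, -0.4]
grip_width: 85.2
```

```bash
python3 - <<'E'
from h import *
import pickle
o=bot.get_obs();print(o['clock'],o['tcp_pos'],o['orientation'],o['force'],o['q'])
im,c=cam('wrist');pickle.dump(c,open('w3.pkl','wb'));a,_=cam('side');b,_=cam('scene')
cv2.imwrite('pics/comp3.png',np.vstack([cv2.resize(im,None,fx=.75,fy=.75) if 0 else np.hstack([im,np.zeros((400,160,3),np.uint8)]),np.hstack([a[130:280,230:430].repeat(1,0),b[130:280,230:430],np.zeros((150,400,3),np.uint8)])]))
E
```

```text
6.4 [537.55510708 -33.22140095 206.64285342] [8.13431102e-01 5.81661166e-01 3.58137734e-04 5.14332167e-05] [-1.18670348  0.41930382 -0.43361859] [-2.69258405e-01  2.55778264e-01  1.60092395e+00  5.12758256e-04
  1.28435972e+00  5.98543362e-02]
```

View pics/comp3.png

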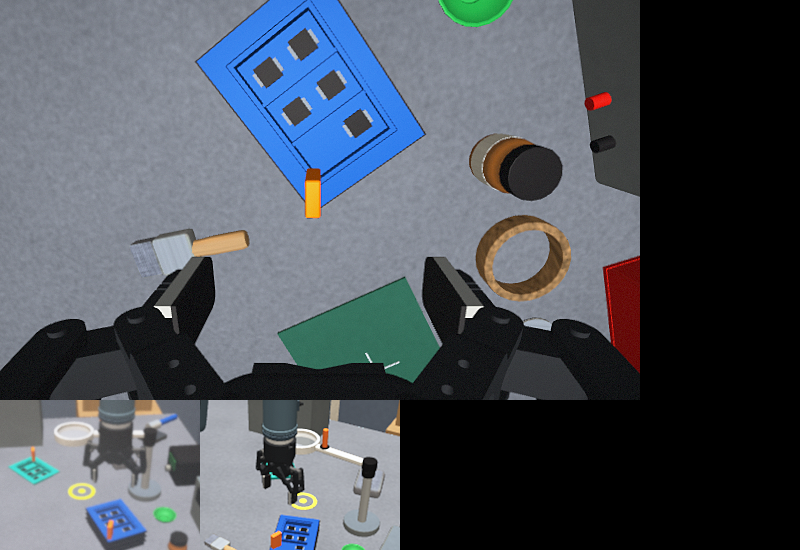

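The lamp stays parked. In the wrist view, the tab's top face runs from (313,180) to (313,218), and the tray rim corners are at (196,62) and (425,133).

```bash
python3 - <<'E' | tail -5
from m import *
W3=pickle.load(open('w3.pkl','rb'))
P('tabtop ends',onz(W3,[[313.5,180],[313,217.5],[313,199]],96))
P('corners',onz(W3,[[196,62],[425,133]],54))
v=[557.76,31.5,.3066];c,q=np.cos(v[2]),np.sin(v[2])
P('model corners',[[v[0]+c*a-q*b,v[1]+q*a+c*b] for a,b in((-57,77),(57,-77),(-57,-77),(57,77))])
print('jaw dir',R.from_quat(bot.get_obs()['orientation']).as_matrix()[:,1])
u=np.array([v[0],v[1]])
P('diag pts from corner 15..30',[(u+np.array([[c,-q],[q,c]])@(np.array([-57,-77])*(1-k/95.8))) for k in(15,20,25,30)])
E
```

```text
tabtop ends [[539.3, -22.0, 96.0], [529.4, -49.2, 96.0], [534.2, -35.5, 96.0]]
corners [[479.5, 87.8, 54.0], [635.1, -23.4, 54.0]]
model corners [[480.2, 87.7], [635.3, -24.7], [526.7, -59.1], [588.9, 122.1]]
jaw dir [ 0.94716692 -0.32073675  0.00166211]
diag pts from corner 15..30 [[531.5, -44.9], [533.2, -40.2], [534.8, -35.5], [536.4, -30.7]]
```

>>> drive_tool --steps '[[[0,0,0,-0.003,-0.0023,-0.025,1],[0,0,0,0,0,-0.03,1],[0,0,0,0,0,-0.03,1],[0,0,0,0,0,-0.03,1],[0,0,0,0,0,-0.02,1],[0,0,0,0,0,0,1],[0,0,0,0,0,0,1],[0,0,0,0,0,0,1]]]' --grip_force 90

```text
clock: 7.22
tcp_pos: [535.5, -35.5, 72.9]
orientation: [0.813, 0.583, 0.001, 0.001]
force: [0.6, 0.1, 0.9]
grip_width: 85.6
```

```bash
python3 - <<'E'
from h import *
for i in range(1):
    o=bot.get_obs();print(o['clock'],o['tcp_pos'],o['orientation'],o['force'],o['ft_torque'],o['grip_width'])
E
```

```text
7.2167 [535.5462019  -35.53059152  72.90900314] [0.81253621 0.58290919 0.00085249 0.00102919] [0.64677113 0.05796323 0.88311452] [ 0.01364926 -0.04175039  0.00293982] 85.59256559420749
```

>>> drive_tool --steps '[[[0,0,0,-0.001,0,-0.006,1],[0,0,0,0,0,-0.0055,1],[0,0,0,0,0,0,0.5],[0,0,0,0,0,0,0.2],[0,0,0,0,0,0,0],[0,0,0,0,0,0,0],[0,0,0,0,0,0,0],[0,0,0,0,0,0,0],[0,0,0,0,0,0,0]]]' --grip_force 90

```text
clock: 7.97
tcp_pos: [533.1, -35.7, 60.1]
orientation: [0.813, 0.583, -0.0, -0.0]
force: [-2.0, -0.6, 2.8]
grip_width: 10.6
```

```bash
python3 - <<'E'
from h import *
o=bot.get_obs();print(o['clock'],o['tcp_pos'],o['orientation'],o['force'],o['ft_torque'],o['grip_width'])
rho,h=166.7,o['tcp_pos'][2]-50
for p in np.radians([3,6,9,11]): print(np.degrees(p),rho*np.cos(p)-h*np.sin(p)-rho,rho*np.sin(p)+h*np.cos(p)-h)
im,c=cam('wrist');a,_=cam('scene');cv2.imwrite('pics/comp4.png',np.hstack([cv2.resize(im,(400,250)),cv2.resize(a[200:325,250:450],(400,250),interpolation=3)]))
E
```

```text
7.9667 [533.10003949 -35.71523547  60.11605748] [ 8.12679191e-01  5.82711357e-01 -8.21644817e-05 -5.59280265e-06] [-2.04217731 -0.61609255  2.77849448] [0.02887871 0.27322153 0.0096153 ] 10.635151270935186
3.0000000000000004 -0.757890097950991 8.710540200503914
6.000000000000001 -1.9706159846488447 17.369478005390825
9.0 -3.6348536627336614 25.953079868012935
11.0 -4.992983283891249 31.621999060987264
```

View pics/comp4.png

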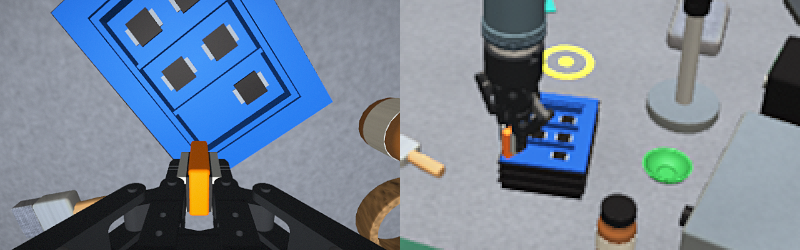

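The fin is between the pads (wrist (200,195) in the half-size picture). Peeling the first 6° about the far corner.

>>> drive_tool --steps '[[[-0.946,0.325,0,0.0001,0.0002,0.0029,0],[-0.946,0.325,0,0.0001,0.0002,0.0029,0],[-0.946,0.325,0,0.0001,0.0003,0.0029,0],[-0.946,0.325,0,0.0001,0.0004,0.0029,0],[-0.946,0.325,0,0.0001,0.0004,0.0029,0],[-0.946,0.325,0,0.0002,0.0004,0.0029,0],[0,0,0,0,0,0,0],[0,0,0,0,0,0,0],[0,0,0,0,0,0,0]]]'

```text
clock: 8.82
tcp_pos: [534.5, -34.1, 77.7]
orientation: [0.812, 0.582, -0.042, 0.031]
force: [0.1, -3.1, -0.6]
grip_width: 11.0
```

```bash
python3 - <<'E'
from h import *
o=bot.get_obs();print(o['clock'],o['tcp_pos'],np.degrees(np.arccos(-R.from_quat(o['orientation']).as_matrix()[2,2])),o['force'],o['ft_torque'],o['grip_width'])
a,_=cam('scene');b,_=cam('side');cv2.imwrite('pics/comp5.png',np.hstack([cv2.resize(a[220:320,280:380],(400,400),interpolation=3),cv2.resize(b[210:310,300:400],(400,400),interpolation=3)]))
E
```

```text
8.8167 [534.49993794 -34.14182308  77.70738706] 6.01654452517669 [ 0.1369027  -3.13040107 -0.63812657] [-0.46781189 -0.1243689  -0.08405416] 11.042530358029452
```

View pics/comp5.png

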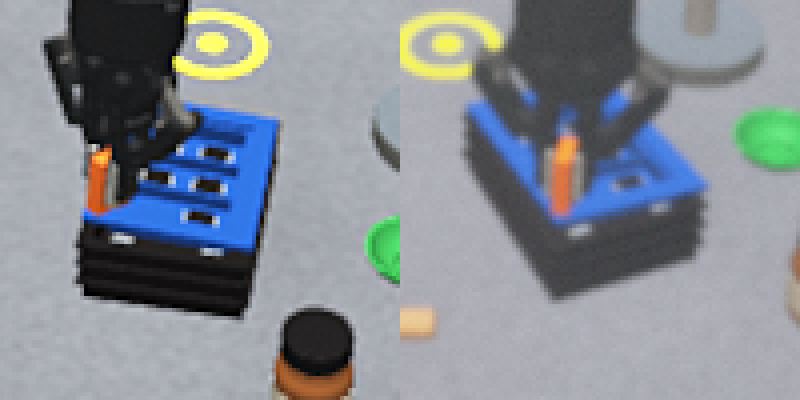

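The tab corner is visibly raised (gap with white clips at scene crop (120,238)), and the stack is flat. Continuing to about 11.5°.

>>> drive_tool --steps '[[[-0.946,0.325,0,0.0002,0.0005,0.0029,0],[-0.946,0.325,0,0.0002,0.0005,0.0029,0],[-0.946,0.325,0,0.0002,0.0006,0.0028,0],[-0.946,0.325,0,0.0002,0.0006,0.0028,0],[-0.946,0.325,0,0.0002,0.0006,0.0028,0],[-0.473,0.163,0,0.0001,0.0003,0.0014,0],[0,0,0,0,0,0,0],[0,0,0,0,0,0,0],[0,0,0,0,0,0,0]]]' --grip_force 110

```text
clock: 9.67
tcp_pos: [535.1, -30.5, 92.7]
orientation: [0.809, 0.58, -0.081, 0.058]
force: [0.6, -1.7, -2.3]
grip_width: 10.9
```

```bash
python3 - <<'E'
from h import *
o=bot.get_obs();print(o['clock'],o['tcp_pos'],np.degrees(np.arccos(-R.from_quat(o['orientation']).as_matrix()[2,2])),o['force'],o['ft_torque'],o['grip_width'])
E
```

```text
9.6667 [535.09435922 -30.52109548  92.72902668] 11.477320694311551 [ 0.63980474 -1.67437649 -2.25423338] [-0.1315332  -0.25653762 -0.10925994] 10.850088880374607
```

>>> drive_tool --steps '[[[0,0,0,0,0,0.002,0],[0,0,0,0,0,0.002,0],[0,0,0,0,0,0.002,0],[0,0,0,0,0,0.002,0],[0,0,0,0,0,0.002,0],[0,0,0,0,0,0.003,0],[0,0,0,0,0,0.003,0],[0,0,0,0,0,0.004,0],[0,0,0,0,0,0.005,0],[0,0,0,0,0,0.005,0],[0,0,0,0,0,0.005,0],[0,0,0,0,0,0.005,0]]]'

```text
clock: 10.67
tcp_pos: [535.1, -30.7, 133.5]
orientation: [0.809, 0.58, -0.082, 0.058]
force: [1.2, 0.5, -0.9]
grip_width: 10.5
```

>>> drive_tool --steps '[[[0,0,0,0,0,0.01,0],[0,0,0,0,0,0.01,0],[0,0,0,0,0,0.01,0],[0,0,0,0,0,0.01,0],[0,0,0,0,0,0.01,0],[0,0,0,0,0,0,0],[0,0,0,0,0,0,0],[0,0,0,0,0,0,0]]]'

```text
clock: 11.33
tcp_pos: [534.8, -30.6, 182.6]
orientation: [0.809, 0.58, -0.082, 0.058]
force: [0.1, 0.3, -1.4]
grip_width: 10.9
```

```bash
python3 - <<'E'
from h import *
o=bot.get_obs();print(o['clock'],o['tcp_pos'],np.degrees(np.arccos(-R.from_quat(o['orientation']).as_matrix()[2,2])),o['force'],o['ft_torque'],o['grip_width'])
a,_=cam('scene');b,_=cam('side');cv2.imwrite('pics/comp6.png',np.hstack([cv2.resize(a[180:320,260:400],(400,400),interpolation=3),cv2.resize(b[170:310,280:420],(400,400),interpolation=3)]))
E
```

```text
11.3333 [534.7642349  -30.62565436 182.58161428] 11.504210701564917 [ 0.10565226  0.31502852 -1.39140873] [ 0.06552816  0.00151527 -0.01188244] 10.859202376710432
```

View pics/comp6.png

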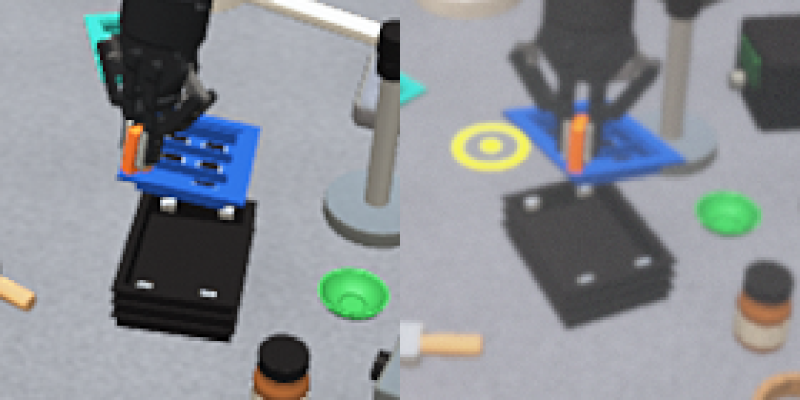

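The tray is clear of the stack, which stays flat and in place (scene crop (185,265)). Levelling it and carrying it to the mat.

>>> drive_tool --steps '[[[0,0,0,-0.001,-0.01,0,0],[1.36,-0.467,0,-0.002,-0.02,0,0],[1.36,-0.467,0,-0.003,-0.03,0,0],[1.36,-0.467,0,-0.0035,-0.034,0,0],[1.36,-0.467,0,-0.0035,-0.034,0,0],[1.36,-0.467,0,-0.0035,-0.034,0,0],[1.36,-0.467,0,-0.0035,-0.034,0,0],[1.36,-0.467,0,-0.0035,-0.034,0,0],[1.36,-0.467,0,-0.0035,-0.034,0,0],[0,0,0,-0.003,-0.03,0,0],[0,0,0,-0.002,-0.02,0,0],[0,0,0,-0.0015,-0.0115,0,0]]]'

```text
clock: 12.43
tcp_pos: [500.0, -359.9, 182.0]
orientation: [0.814, 0.581, -0.001, -0.0]
force: [0.8, -0.5, -0.9]
grip_width: 10.6
```

>>> drive_tool --steps '[[[0,0,0,0,0,-0.005,0],[0,0,0,0,0,-0.01,0],[0,0,0,0,0,-0.01,0],[0,0,0,0,0,-0.01,0],[0,0,0,0,0,-0.01,0],[0,0,0,0,0,-0.005,0],[0,0,0,0,0,0,0],[0,0,0,0,0,0,0],[0,0,0,0,0,0,0],[0,0,0,0,0,0,0],[0,0,0,0,0,0,0],[0,0,0,0,0,0,0]]]'

```text
clock: 13.43
tcp_pos: [501.7, -356.4, 133.4]
orientation: [0.813, 0.583, 0.0, 0.0]
force: [0.7, 0.0, -1.3]
grip_width: 10.8
```

```bash
python3 - <<'E'
from h import *
o=bot.get_obs();print(o['clock'],o['tcp_pos'],np.degrees(np.arccos(-R.from_quat(o['orientation']).as_matrix()[2,2])),o['force'],o['ft_torque'],o['grip_width'])
a,_=cam('scene');b,_=cam('side');cv2.imwrite('pics/scene7.png',a);cv2.imwrite('pics/side7.png',b)
cv2.imwrite('pics/comp7.png',np.hstack([cv2.resize(a[160:400,140:440],(400,320)),cv2.resize(b[160:400,200:500],(400,320))]))
E
```

```text
13.4333 [ 501.71550102 -356.40766627  133.36785988] 0.0568506110406213 [ 0.74957239  0.03883193 -1.31657424] [-0.10043923  0.07738504 -0.00887732] 10.788944831892131
```

View pics/comp7.png

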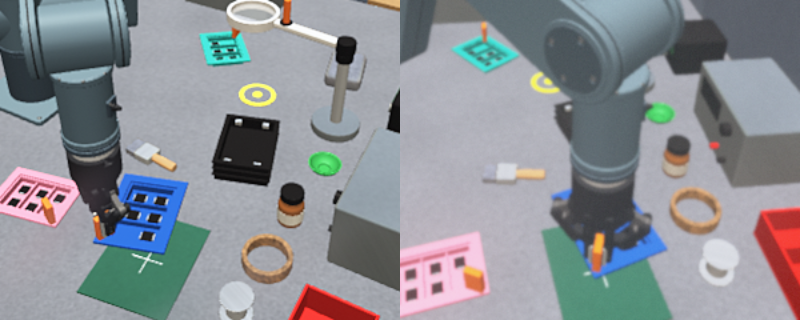

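Tray rim in the scene crop: corners at (127,177), (188,182), (163,250) and (95,238). Checking them against the level pose expected from the grip.

```bash
python3 - <<'E' | tail -6
from m import *
t=np.array([501.7,-356.4]);cen=t+[24.7,67.2];c,q=np.cos(.3066),np.sin(.3066)
L=np.array([(-57,77),(57,77),(57,-77),(-57,-77)])
z=133.4-60.1+54
X=np.c_[cen+L@np.array([[c,q],[-q,c]]),np.full(4,z)]
print('expected centre',cen,'origin z',z-20,'mat',(525,-289))
print(((proj(S,X)-[140,160])/.75).round(1).tolist() if 0 else ((proj(S,X)-[140,160])*4/3).round(1).tolist())
px=np.array([[127,177],[188,182],[163,250],[95,238]])*.75+[140,160]
M=np.c_[L,np.zeros(4)].astype(float)
ok,rv,tv=cv2.solvePnP(M,px,S[0],S[1]);Rw=S[2]@cv2.Rodrigues(rv)[0];
P('PnP centre (rim top)',S[3]+S[2]@tv.ravel());print('tilt',np.arccos(abs(Rw[2,2])))
P('plane centre',onz(S,px,z).mean(0))
P('stack rim now @50',onz(S,np.array([[222,116],[279,121],[268,172],[214,165]])*.75+[140,160],50).mean(0))
E
```

```text
expected centre [ 526.4 -289.2] origin z 107.30000000000001 mat (525, -289)
[[125.0, 173.6], [188.1, 182.9], [163.5, 253.9], [92.3, 242.2]]
PnP centre (rim top) [511.4, -267.9, 102.2]
tilt 0.05707957709487779
plane centre [526.6, -286.5, 127.3]
stack rim now @50 [557.6, 26.1, 50.0]
```

```bash
python3 - <<'E'
from h import *
print(bot.job_done()); o=bot.get_obs();print(o['clock'],o['tcp_pos'],o['qvel'].round(3),o['grip_width'])
E
```

```text
the job is handed in; nothing more can be done
None
the job is handed in; nothing more can be done
```

The job is handed in at about 13.5 s: the lamp is parked, and the gripper is holding the blue tray level over the green mat. I gripped the lamp's peg and swung it about 66° to park the lens. Then I gripped the orange tab, peeled the tray about its far corner to 11.5°, lifted it off and carried it over.

**Last checks before hand-in:**
- **Lamp:** with the peg still held, the lens was about 20 mm from the spot centre (limit 45 mm). That is about as close as its swing allows. In the last pictures it looked unmoved.
- **Tray position:** its centre worked out at about (526, -289), within 3 mm of the mat centre. Its underside was about 107 mm above the bench. The position taken from the corner pixels at that height agreed within 3 mm.
- **Tray hold:** the tool was within 0.1° of vertical. The wrist force was about 1.3 N, which fits the tray's weight alone.
- **Stack and bystanders:** the stack looked flat and about 5 mm from its start, which is within my reading error. I saw no bystander moved, by eye only.

**What disagreed:** a rough single-camera fit of the tray's pose put the rim centre at (511, -268, 102) with 0.06 rad of tilt. That is about 25 mm off sideways and 25 mm low. It rests on four coarse corner readings, so I trusted the height from the arm instead. Even that reading is within the limits.

I did not measure how far the far corner rose during the peel. The picture at 6° showed the tab corner up and the far side apparently still seated. The hand-in gave no verdict.

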